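# Swing out the inspection camera and photograph the flange

## Robot

A 7-joint arm with a two-finger parallel gripper is mounted at the origin on a cart in front of the work surface, level with it; the furniture and walls round the work are solid. World frame = base frame: x ahead of the robot, y to its left, z up, the work surface at z = 0. Lengths are in m, angles in rad, forces in N, time in s.
With the tool pointing down it reaches from about 0.35 to 0.9 m from the base axis. Payload 8.1 kg.
Tool frame: the origin (TCP) lies on the centre line of the jaws, within the pads' length; the fingertips stand 19 mm ahead of it and the grasp point (between the pads) is the TCP; z points along the fingers, y is the direction in which the jaws open and shut (so a half turn about z gives the same grasp; the last joint's range is limited). The gripper opens to 92 mm and grips with 3 to 60 N. Pads are 19 mm wide; open, the fingers measure 130 mm over their backs; the gripper's body (75 mm by 190 mm) begins 47 mm behind the grasp point.
Start: joints at [-1.265, 0.434, 0.025, 1.573, -0.012, 1.134, -0.075], TCP at [0.248, 0.574, 0.246] pointing down, gripper open.
Joint ranges: [-2.62, 2.62], [-0.44, 2.09], [-1.27, 1.32], [0.08, 2.57], [-1.32, 4.46], [0.12, 2], [-2.74, 2.74]. Speed limits (rad/s): [2.22, 2.22, 3.01, 3.01, 3.14, 3.14, 3.14].

## Interface

Orientations are given as a rotation vector (axis times angle).
In Python, from cell import monitor, imaging, workorder, outline_of gives the robot as it stands.
- The arm moves only by the tool move_arm, never from a script. Its argument "series" is a list of rows, each a list of 6 numbers: the shift along the world's x, y, z in cm, then the turn, a rotation vector about the world's x, y, z in degrees. A call has 1 to 8 rows; each row shifts and turns the commanded pose from where the row before left it; what a row does not reach is not made up. A row lasts 1/10 s, in which the tool goes at most 50 mm and 8.59 degrees, less where a joint would pass 70% of its speed; a pose out of reach is approached as far as the arm can. A call with a gripper value outside its range is refused whole. "grip" is the opening, from 0 (shut) to 1 (fully open), set as the call begins (left out, the last holds). The fingers move at their own pace and stop on an object; "force" is the grip in N (left out, the last holds). Time passes only in rows, so rows that do not move let the fingers close. It gives the time, the measured TCP pose, the force and the opening at its end, in the units of the state.
- monitor.observe(): the state, without advancing time (a new reading comes with each control period).
- imaging.get_image(name): name is "scene" or "side" or "wrist"; returns a dict with "color" (420x560x3 uint8, red, green, blue), "fx", "fy", "cx", "cy" (pixels), "rvec" (rotation vector, rad) and "tvec" (3), from world to camera coordinates, as OpenCV has them; the wrist camera has in their place "mount" (4x4, takes a point from camera to tool coordinates, whose origin is the TCP and whose axes are the flange's). Camera axes: x right, y down, z forward; pixel columns grow to the right and rows downward; lengths in m; the calibration is good to about 2 mm. A picture is of the moment at which its call begins: read the wrist's pose just before it. There is no depth.
- workorder.sign_off(): hands the job in, once; it reports no verdict.
Trained networks look in the newest picture that a camera, given by its name, has taken for a name from the list of things; names that differ only in an ending like _2 or _b are one class to them, and where a whole thing is asked for, a point or a joint stands for the part that bears it (a point fixed in the world has none). Each returns a list of dicts, best first, with "p" (0 to 1); they miss things now and then, are a little off and sometimes report something else, mostly with a low value. They report only what shows in the picture. A call takes as long as a camera call.
- outline_of(camera, thing): "mask" (420x560 bool, what is visible of it) and "rect" ([left, top, width, height] in pixels, round what is visible of it).
The state is a dict: "clock": time; "joints": joint angles; "dq": joint speeds; "joint_efforts": joint torques, N m; "position": TCP position; "ee_rot": TCP orientation; "force": force on the tool from outside, world axes, zero at the start; "ft_torque": the same for the moment, N m; "width": opening from 0.0 (shut) to 1.0 (fully open).
Only numpy, scipy, OpenCV 4.12 (cv2) and the standard library are available. Lean on these libraries where they do the work, as an engineer would, in place of code of your own. Each camera call takes 0.05 s, during which the arm holds its last target. There are 200 camera calls.

## Task

Photograph the flange on the bench: push the folded camera bracket round on its column until it snaps home in its end detent and stays there. Then find the key on top of the camera, press it only to its first stage and keep it there for a good second, press it on all the way down and hold it there briefly, then let go. Do not force anything, and leave the flange, the spool and the drilled block where they are.

Things in the scene. Friction and masses are not known exactly. Their poses are not given: they have to be found in the camera images.
- stand: Camera stand bolted to the bench: grey foot 130 x 130 x 14 mm, steel column of 20 mm radius; on top the hub on which the camera bracket swings. Origin: centre of the foot's underside, on the column's axis; z up. A spring plunger sits on its +x side, up to 90 mm from the axis, 105 to 140 mm above the bench. The stand carries the bracket, camera and key
- bracket (a joint): Swing about the column's axis, rad. At 0 the bracket points along the stand's +y; growing values turn it anticlockwise seen from above, to the stand's -x. Starts at 0 to 0.45. Light friction up to 1.15; then a spring plunger resists (up to about 1 N m; pushes back if let go) up to its crest at 1.43, beyond which the bracket is drawn to its end stop at 1.60 and stays
- bracket_push (a point): Middle of the bracket's aluminium bar (24 mm wide, 28 mm high, top 174 mm above the bench), 105 mm from the column's axis, at half the bar's height; the bar is bare from 30 to 145 mm from the axis. A good place to push its side. The point's y axis points along the bar away from the column, its x axis square to it, to the side to push from
- camera_mount (a point): Point on the bracket 180 mm from the column's axis, level with the bar's top (174 mm above the bench). The black camera (64 mm across the bar, 52 along it, 62 high, lens below) is centred on it, at a height that differs each time by 25 mm and is not measured: the key's top is 26 to 51 mm straight above this point, the camera's top 12 mm below the key's
- key_half (a joint): First stage of the key (upright steel button, 19 mm diameter, 12 mm proud of the camera's top, in a 3 mm high collar), m: 0 free, 0.004 at the first stage's end; 1 N starts it, 3 N holds it at its end
- key_full (a joint): Second stage of the same key, further straight down, m: 0 free, 0.004 fully down; it starts only at about 7 N and meets its hard stop at 11 N. Both stages spring back when let go. Readings are noisy; the force on the tool tells the stages apart
- flange: Rusty pipe flange 49 x 114 mm with an upright socket, 60 mm high, standing loose on the bench under the place where the camera comes to rest. Origin: centre of its underside
- spool: Solder spool, 56 mm diameter, 55 mm high, standing loose on the bench to the left of the stand. Origin: centre of its underside
- block: Small drilled steel block 20 x 60 x 23 mm, loose on the bench to the right of the stand. Origin: centre of its underside
- bracket_hinge (a point): Point on the column's upright axis, 160 mm above the bench, level with the middle of the bracket's bar. The hub round it has 28 mm radius and ends 177 mm above the bench, its nut at 183 mm

How it is judged:
By the outcome, as a careful person would: the job done as asked, in the order asked, and still so for the second after the job is handed in, with the robot touching nothing.
It also fails if it takes over 58 s, if anything falls off the work surface, if the arm or the gripper's body presses on something with over 40 N, if the wrist force passes 120 N, or if a joint passes its speed limit or range.

## Working session

There is one attempt and no reset: what is moved stays moved. The work goes in short steps, Python scripts to look and compute and a tool call to move; the robot and the scene stay as the last step left them, time stands still between calls to the robot, and variables do not carry over. Pictures are saved under pics/ and viewed, about 8 in all and at most 12, crops included, and the job is handed in when it is done.

Besides the shell and the picture viewer there is one more tool, called after "Request:" by a JSON object that holds its "name" and its "arguments". move_arm: Moves the arm, as the interface text tells. Its arguments: {"type":"object","properties":{"series":{"type":"array"},"grip":{"type":"number"},"force":{"type":"number"}},"required":["series"]}

```bash
mkdir -p pics; ls
cat > h.py <<'E'
import numpy as np, cv2
from cell import monitor, imaging, workorder, outline_of
def cam(im):
    K=np.array([[im['fx'],0,im['cx']],[0,im['fy'],im['cy']],[0,0,1.]])
    return K,np.array(im['rvec'],float),np.array(im['tvec'],float)
def proj(im,P):
    K,r,t=cam(im); return cv2.projectPoints(np.array(P,float).reshape(-1,1,3),r,t,K,None)[0].reshape(-1,2)
def ray(im,uv):
    K,r,t=cam(im); R=cv2.Rodrigues(r)[0]; d=R.T@np.linalg.inv(K)@np.array([*uv,1.]); return -R.T@t,d/np.linalg.norm(d)
def atz(im,uv,z):
    o,d=ray(im,uv); return o+d*(z-o[2])/d[2]
def save(im,n,f=1): cv2.imwrite('pics/'+n,cv2.resize(im['color'][:,:,::-1],None,fx=f,fy=f))
E
python3 - <<'E'
from h import *
s=monitor.observe(); print(s)
a=[]
for n in('scene','side'):
    im=imaging.get_image(n); a.append(im['color'])
    print(n,im['fx'],im['cx'],im['cy'],ray(im,(280,210)))
    save(im,n+'0.png',1.4)
    for t in('stand','bracket','camera_mount','key_half','flange','spool','block'):
        for o in outline_of(n,t)[:2]:
            m=np.argwhere(o['mask']); print(t,round(o['p'],2),o['rect'],m.mean(0)[::-1].round(1) if len(m) else None)
E
```

```text
pics
{'clock': 0.0, 'joints': array([-1.26461364,  0.43522035,  0.02497053,  1.57407806, -0.01152873,
        1.13399113, -0.07512053]), 'dq': array([ 0.00143851, -0.00104055,  0.00010736, -0.00085294,  0.000676  ,
       -0.001014  , -0.00139149]), 'joint_efforts': array([ 4.50824182e-04, -6.67833924e+01,  9.85170454e-01, -3.14460254e+01,
       -6.06646598e-02,  4.27353778e-02,  1.41910205e-04]), 'position': array([0.24831533, 0.57304346, 0.24495394]), 'ee_rot': array([-6.37718614e-01, -3.07606995e+00,  2.43488743e-03]), 'force': array([-1.01960894, -0.92631464,  0.7914618 ]), 'ft_torque': array([-0.00953916, -0.0155836 , -0.04521936]), 'width': 0.9993238330773374}
scene 442.7109138626427 282.48959811324147 206.23126540724076 (array([ 0.21072322, -0.37541585,  0.77309871]), array([ 0.40194798,  0.51127609, -0.75962792]))
stand 0.86 [231.6, 110.6, 106.6, 144.7] [284.  191.1]
bracket 0.7 [237.4, 104.2, 74.1, 102.7] [272.3 154.7]
camera_mount 0.85 [234.3, 109.4, 74.6, 95.2] [272.2 155. ]
flange 0.8 [193.8, 214.7, 32.7, 52.4] [211.4 240.3]
spool 0.51 [262.8, 155.4, 15.9, 19.7] [270.2 169.4]
block 0.63 [291.5, 271.5, 9.8, 31.5] [294.5 287.6]
side 479.50485389168915 278.08450063024225 211.76032994498087 (array([ 0.06307568, -0.71503196,  0.57329129]), array([ 0.49013745,  0.77069323, -0.40718205]))
stand 0.77 [244.2, 162.4, 89.1, 119.9] [287.2 226.6]
bracket 0.81 [247.4, 161.4, 59.5, 62.9] [275.7 191.7]
bracket 0.45 [244.1, 160.4, 88.5, 121.6] [286.7 226.4]
camera_mount 0.7 [248.3, 163.5, 59.6, 61.8] [275.8 191.7]
flange 0.55 [202.4, 240.8, 26.9, 42.0] [215.6 263.4]
spool 0.57 [272.2, 206.4, 10.6, 29.6] [276.5 221.9]
block 0.57 [280.3, 289.3, 16.8, 21.1] [288.6 300. ]
```

View pics/scene0.png

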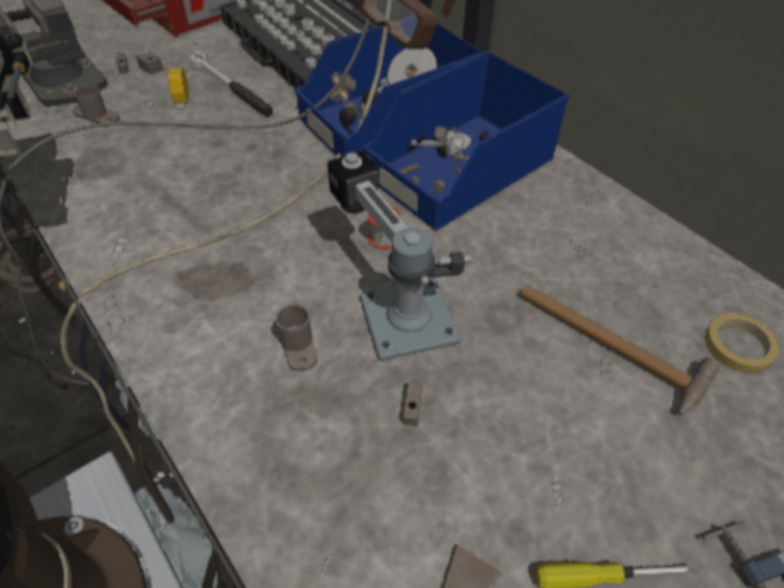

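View pics/side0.png

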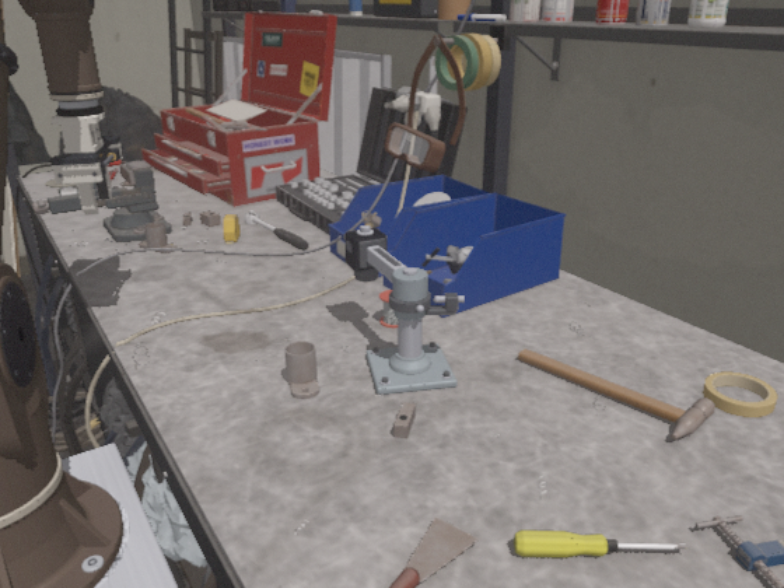

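The views agree. In display pixels (1.4×), the hub nut is at about (411,237) in scene and (409,270) in side. The key is at (352,158) and (366,229), with the flange to the left at (294,335) and the spool behind the arm of the bracket. Blue bins sit close behind the camera.

```bash
cat >> h.py <<'E'
def tri(i1,u1,i2,u2):
    o1,d1=ray(i1,u1);o2,d2=ray(i2,u2)
    s=np.linalg.lstsq(np.c_[d1,-d2],o2-o1,rcond=None)[0]
    a,b=o1+s[0]*d1,o2+s[1]*d2; return (a+b)/2,np.linalg.norm(a-b)
E
python3 - <<'E'
from h import *
A=imaging.get_image('scene');B=imaging.get_image('side')
k=1/1.4
p=lambda u,v:(u*k,v*k)
print('hubtop z.18',atz(A,p(411,237),.183),atz(B,p(409,271),.183),tri(A,p(411,237),B,p(409,271)))
print('key',tri(A,p(352,158),B,p(366,228)))
fa=[atz(A,p(*q),.014) for q in((385,355),(459,338),(430,283),(361,294))]
print('footA',np.round(fa,3), np.mean([fa[1],fa[3]],0))
fb=[atz(B,p(*q),.014) for q in((376,389),(456,382),(437,345),(367,351))]
print('footB',np.round(fb,3),np.mean([fb[1],fb[3]],0),np.mean([fb[0],fb[2]],0))
print('plunger tip',tri(A,p(462,262),B,p(461,301)))
print('bin near edge',tri(A,p(436,222),B,p(460,310)))
print('bin left bottom corner? ',atz(A,p(303,116),0.0), 'bin front top', tri(A,p(371,150),B,p(385,207)))
print('flange sock top',tri(A,p(294,318),B,p(300,352)),'spool',atz(A,p(383,243),0))
def crop(im,x,y,w,h,s): return cv2.resize(im['color'][y:y+h,x:x+w,::-1],None,fx=s,fy=s,interpolation=cv2.INTER_CUBIC)
cv2.imwrite('pics/c1.png',np.vstack([crop(A,190,75,200,75,4),crop(B,190,130,200,75,4)]))
E
```

```text
hubtop z.18 [0.60606799 0.08687769 0.183     ] [0.60182814 0.08240532 0.183     ] (array([0.60788476, 0.09008867, 0.17920954]), np.float64(0.0014675275046502124))
key (array([0.63187262, 0.26169604, 0.1978708 ]), np.float64(0.0006995010242853837))
footA [[0.531 0.047 0.014]
 [0.639 0.004 0.014]
 [0.676 0.116 0.014]
 [0.573 0.166 0.014]] [0.60608133 0.08487288 0.014     ]
footB [[0.52  0.052 0.014]
 [0.636 0.    0.014]
 [0.683 0.116 0.014]
 [0.57  0.165 0.014]] [0.60305866 0.08251376 0.014     ] [0.60144944 0.08399811 0.014     ]
plunger tip (array([0.67245108, 0.04487637, 0.12737044]), np.float64(0.006084154849441261))
bin near edge (array([0.79895374, 0.22211826, 0.00631262]), np.float64(0.029489230804706574))
bin left bottom corner?  [0.77809508 0.66638961 0.        ] bin front top (array([0.6285611 , 0.20015875, 0.25111412]), np.float64(0.008088408445469984))
flange sock top (array([0.44692379, 0.16200902, 0.05164255]), np.float64(0.003852806774376898)) spool [6.79761930e-01 2.48432207e-01 1.11022302e-16]
```

View pics/c1.png

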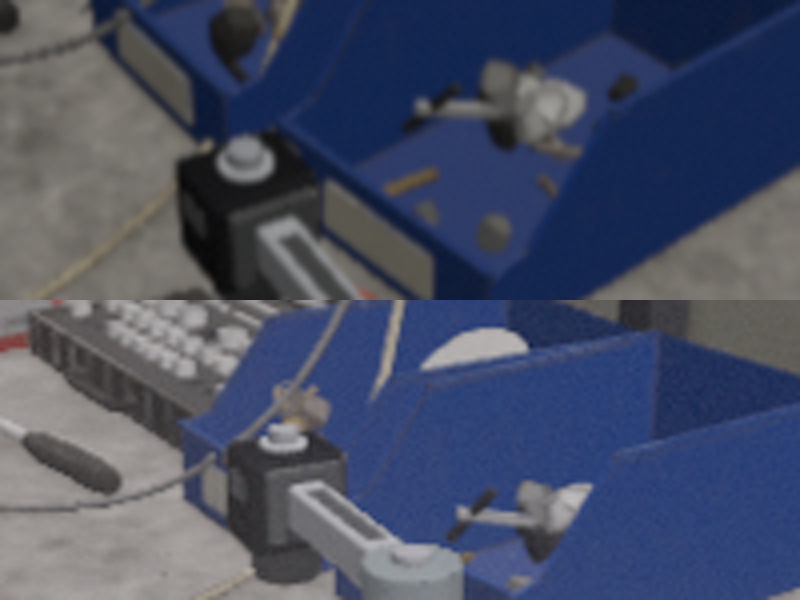

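Run:
```python
from h import *
A=imaging.get_image('scene');B=imaging.get_image('side')
k=1/1.4
p=lambda u,v:(u*k,v*k)
print('rear right top',tri(A,p(567,98),B,p(563,213)))
print('mid ridge',tri(A,p(488,57),B,p(498,197)))
print('right bin front corner bottom',atz(A,p(438,221),0))
print('front corner top A at z.04/.06',atz(A,p(437,192),.04),atz(A,p(437,192),.06))
print('goggles',tri(A,p(402,20),B,p(415,145)))
print('left bottom corner',atz(A,p(305,115),0))
ky=tri(A,(190+245/4,75+147/4),B,(190+285/4,130+(430-300)/4)); print('key',ky)
H=np.array([.604,.085]); d=ky[0][:2]-H; print(np.hypot(*d),np.degrees(np.arctan2(d[1],d[0])))
for z in(.2,.21,.225): print(z,proj(A,[.632,.262,z]),proj(B,[.632,.262,z]))
print(cv2.Rodrigues(monitor.observe()['ee_rot'])[0].round(3))
```

```text
rear right top (array([1.07018313, 0.21305687, 0.16034292]), np.float64(0.0007247715944757676))
mid ridge (array([1.08283816, 0.42805604, 0.14183524]), np.float64(0.0019694682720640625))
right bin front corner bottom [0.79430166 0.23289831 0.        ]
front corner top A at z.04/.06 [0.81292627 0.2613422  0.04      ] [0.7964973  0.24397051 0.06      ]
goggles (array([0.83564413, 0.40351153, 0.29627257]), np.float64(0.003962441552887908))
left bottom corner [0.78362386 0.66700959 0.        ]
key (array([0.63394053, 0.26566392, 0.19735723]), np.float64(0.0011227965012184865))
0.18312805894600687 80.59017905904585
0.2 [[251.1895445 111.9736587]] [[261.52715077 161.9693323 ]]
0.21 [[250.9865514  108.05943299]] [[261.42071825 158.08922636]]
0.225 [[250.67577565 102.06688236]] [[261.25967313 152.21816218]]
[[-0.918  0.398 -0.   ]
 [ 0.398  0.918  0.   ]
 [ 0.     0.    -1.   ]]
```

Request:
{"name": "move_arm", "arguments": {"series": [[0,0,3,0,0,1],[2,-2,2,0,0,1],[3,-2.8,0,0,0,1],[3,-2.8,0,0,0,1],[3,-2.8,0,0,0,1],[3,-2.8,0,0,0,1],[3,-2.8,0,0,0,1],[3,-2.8,0,0,0,1]], "grip": 0, "force": 20}}

```text
clock: 1.8
position: [0.4495, 0.3842, 0.2959]
ee_rot: [0.42, 3.113, 0.001]
force: [1.0, 1.1, -0.1]
width: 0.353
```

Request:
{"name": "move_arm", "arguments": {"series": [[3,-2.8,0,0,0,1],[3,-2.8,0,0,0,1],[3,-2.8,0,0,0,1],[3,-2.8,0,0,0,1],[3,-2.8,0,0,0,1],[3,-2.8,0,0,0,1],[0,0,0,0,0,0],[0,0,0,0,0,0]]}}

```text
clock: 2.6
position: [0.629, 0.2164, 0.2954]
ee_rot: [-0.262, -3.13, 0.0]
force: [-0.2, 1.0, -0.4]
width: 0.003
```

Request:
{"name": "move_arm", "arguments": {"series": [[2,-1.8,0,0,0,0],[1.8,-1.7,0,0,0,0],[0,0,-2,0,0,0],[0,0,-3,0,0,0],[0,0,-3,0,0,0],[0,0,-2,0,0,0],[0,0,-1.8,0,0,0],[0,0,0,0,0,0]]}}

```text
clock: 3.4
position: [0.6639, 0.1841, 0.1751]
ee_rot: [-0.254, -3.126, 0.001]
force: [-0.2, 0.1, -0.0]
width: 0.008
```

Run:
```python
from h import *
s=monitor.observe();print(s['position'],s['force'],s['clock'])
A=imaging.get_image('scene');B=imaging.get_image('side')
def crop(im,x,y,w,h,s): return cv2.resize(im['color'][y:y+h,x:x+w,::-1],None,fx=s,fy=s,interpolation=cv2.INTER_CUBIC)
cv2.imwrite('pics/c2.png',np.hstack([crop(A,220,90,130,160,3),crop(B,220,130,130,160,3)]))
```

```text
[0.66393052 0.18413799 0.17507616] [-0.21329572  0.06396546 -0.0387734 ] 3.4
```

View pics/c2.png

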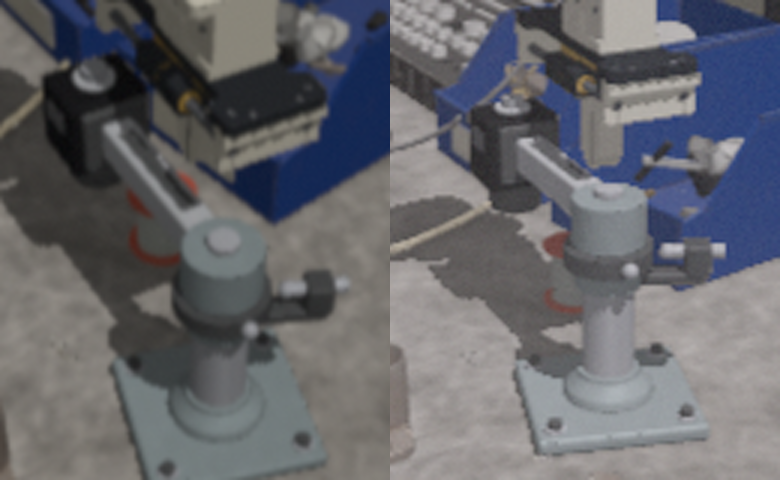

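The closed fingers stand on the far side of the bar (about px (200,140) left, (605,140) right), clear of it and level with it. Next I'll compute the arc.

```bash
cat >> h.py <<'E'
H=np.array([.604,.085])
def T(t,off=.0215,r=.105):
    t=np.radians(t); return H+r*np.array([np.cos(t),np.sin(t)])+off*np.array([np.sin(t),-np.cos(t)])
E
python3 - <<'E'
from h import *
p=monitor.observe()['position'][:2]
print('approach',(T(80.6)-p)*100)
th=np.arange(80.6,157,4.)
P=np.array([T(t) for t in th])
for t,d in zip(th[1:],np.diff(P,axis=0)*100): print(round(t,1),d.round(2))
E
```

```text
approach [-2.35885157  0.11400917]
84.6 [-0.71  0.24]
88.6 [-0.72  0.19]
92.6 [-0.73  0.14]
96.6 [-0.74  0.09]
100.6 [-0.75  0.04]
104.6 [-0.75 -0.01]
108.6 [-0.75 -0.07]
112.6 [-0.74 -0.12]
116.6 [-0.73 -0.17]
120.6 [-0.72 -0.22]
124.6 [-0.7  -0.27]
128.6 [-0.68 -0.32]
132.6 [-0.65 -0.36]
136.6 [-0.63 -0.41]
140.6 [-0.6  -0.45]
144.6 [-0.56 -0.49]
148.6 [-0.53 -0.53]
152.6 [-0.49 -0.56]
156.6 [-0.45 -0.6 ]
```

Request:
{"name": "move_arm", "arguments": {"series": [[-1,0.1,0,0,0,0],[-0.7,0,0,0,0,0],[-0.65,0,0,0,0,0],[-0.7,0.24,0,0,0,4],[-0.7,0.2,0,0,0,4],[-0.7,0.14,0,0,0,4],[-0.75,0.1,0,0,0,4],[-0.75,0.04,0,0,0,4]]}}

```text
clock: 4.3
position: [0.6073, 0.1905, 0.1788]
ee_rot: [-0.293, 3.125, 0.0]
force: [2.8, -1.5, 1.4]
width: 0.004
```

Run:
```python
from h import *
s=monitor.observe();print(s['position'],s['force'],s['ee_rot'],T(100.6))
A=imaging.get_image('scene');B=imaging.get_image('side')
for n in('scene','side'):
    for o in outline_of(n,'bracket')[:2]: print(n,o['p'],o['rect'])
```

```text
[0.60728667 0.19053121 0.17879481] [ 2.75009981 -1.52513972  1.43916194] [-2.93386208e-01  3.12519222e+00  5.44533137e-05] [0.60581822 0.19216317]
scene 0.56 [208.7, 115.8, 100.4, 87.8]
side 0.94 [223.8, 167.7, 85.4, 57.0]
```

Request:
{"name": "move_arm", "arguments": {"series": [[-0.75,0,-0.1,0,0,4],[-0.75,-0.05,-0.1,0,0,4],[-0.75,-0.1,-0.1,0,0,4],[-0.75,-0.15,0,0,0,4],[-0.7,-0.2,0,0,0,4],[-0.7,-0.25,0,0,0,4],[-0.7,-0.3,0,0,0,4],[-0.65,-0.35,0,0,0,4]]}}

```text
clock: 5.3
position: [0.5502, 0.1768, 0.1751]
ee_rot: [-1.141, 2.925, -0.0]
force: [3.2, -0.1, -0.4]
width: 0.003
```

Run:
```python
from h import *
s=monitor.observe();print(s['position'],s['force'],s['ee_rot'],T(132.6),T(130))
p=s['position'][:2]
for t in (136.6,140.6,144.6,148.6,152.6,156.6): print(t,((T(t)-p)*100).round(2))
B=imaging.get_image('side');A=imaging.get_image('scene')
def crop(im,x,y,w,h,s): return cv2.resize(im['color'][y:y+h,x:x+w,::-1],None,fx=s,fy=s,interpolation=cv2.INTER_CUBIC)
cv2.imwrite('pics/c3.png',np.hstack([crop(A,180,90,130,180,3),crop(B,180,130,130,180,3)]))
```

```text
[0.55024268 0.17681986 0.17514543] [ 3.16211198 -0.13488956 -0.39058832] [-1.14101154e+00  2.92496949e+00 -2.02864680e-04] [0.54875411 0.17684303] [0.55297726 0.1792546 ]
136.6 [-0.78 -0.41]
140.6 [-1.37 -0.86]
144.6 [-1.94 -1.35]
148.6 [-2.47 -1.88]
152.6 [-2.96 -2.44]
156.6 [-3.41 -3.04]
```

View pics/c3.png

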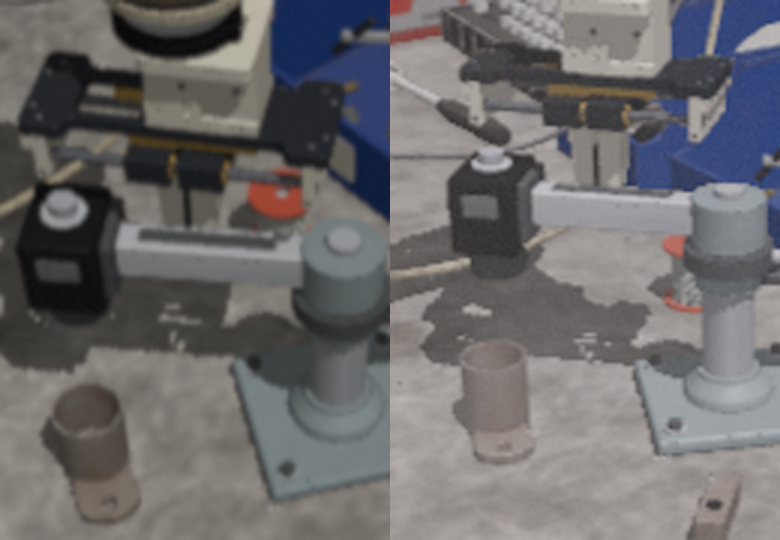

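The bar is being pushed cleanly, with the gripper behind it at about (190,200) and clear of the key, hub and spool. I'll continue into the detent, more slowly.

Request:
{"name": "move_arm", "arguments": {"series": [[-0.65,-0.4,0,0,0,4],[-0.3,-0.2,0,0,0,2],[-0.3,-0.25,0,0,0,2],[-0.3,-0.25,0,0,0,2],[-0.3,-0.25,0,0,0,2],[-0.3,-0.25,0,0,0,2],[-0.25,-0.25,0,0,0,2],[0,0,0,0,0,0]]}}

```text
clock: 6.2
position: [0.5255, 0.158, 0.1747]
ee_rot: [1.533, -2.742, -0.0]
force: [-0.3, -0.2, -0.5]
width: 0.007
```

```bash
cat > br.py <<'E'
from h import *
A=imaging.get_image('scene');B=imaging.get_image('side')
def crop(im,x,y,w,h,s): return cv2.resize(im['color'][y:y+h,x:x+w,::-1],None,fx=s,fy=s,interpolation=cv2.INTER_CUBIC)
import sys
cv2.imwrite('pics/'+sys.argv[1],np.hstack([crop(A,180,110,130,180,3),crop(B,180,150,130,180,3)]))
print(monitor.observe()['force'],monitor.observe()['clock'])
E
python3 br.py c4.png
```

```text
[-0.79379452  0.5786398   0.10039874] 6.3
```

View pics/c4.png

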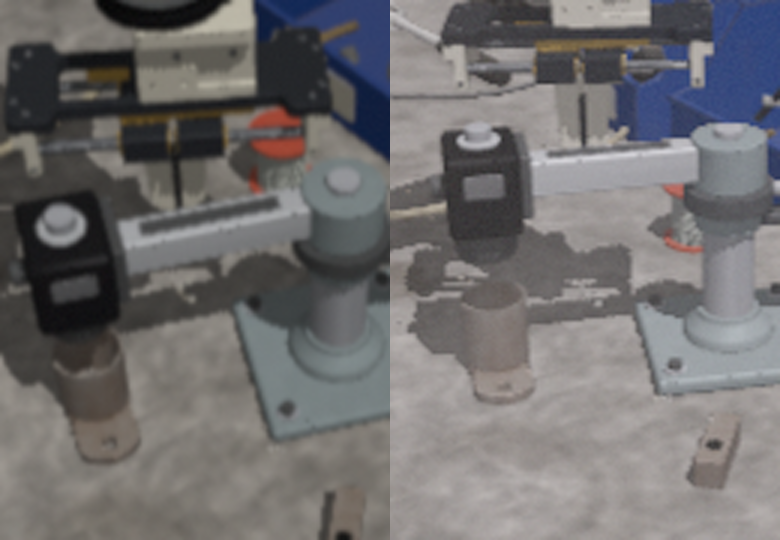

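Run:
```python
from h import *
A=imaging.get_image('scene');B=imaging.get_image('side')
a=(180+61/3,110+217/3);b=(180+89/3,150+129/3)
k,e=tri(A,a,B,b); d=k[:2]-H; print(k,e,np.hypot(*d),np.degrees(np.arctan2(d[1],d[0])))
for im,u in((A,a),(B,b)):
    q=atz(im,u,.2); d=q[:2]-H; print(q,np.hypot(*d),np.degrees(np.arctan2(d[1],d[0])))
```

```text
[0.44038006 0.15095488 0.19816878] 0.0014409723550559148 0.1764129531455526 158.04573120872078
[0.44030889 0.14899582 0.2       ] 0.17575621073052586 158.6467510392223
[0.4378772  0.14700528 0.2       ] 0.17731734031745444 159.53192785162884
```

The bracket has swung ahead of the fingers by itself to about 158–160°, with no force on the tool. That puts it past the crest and at its stop. I'll retreat upward, then move over the key.

Request:
{"name": "move_arm", "arguments": {"series": [[0.3,0.6,0,0,0,0],[0,0,2,0,0,0],[0,0,3,0,0,0],[0,0,3,0,0,0],[-2.5,-0.3,0.5,0,0,0],[-3,-0.6,0,0,0,0],[-3,-0.6,0,0,0,0],[0,0,0,0,0,0]]}}

```text
clock: 7.2
position: [0.4404, 0.1491, 0.2599]
ee_rot: [1.537, -2.738, -0.0]
force: [0.6, 0.0, 0.6]
width: 0.004
```

Run:
```python
from h import *
s=monitor.observe();print(s['position'],s['force'],s['ee_rot'])
W=imaging.get_image('wrist');A=imaging.get_image('scene');B=imaging.get_image('side')
R=cv2.Rodrigues(s['ee_rot'])[0];M=np.array(W['mount']);print(M.round(3))
def crop(im,x,y,w,h,s): return cv2.resize(im['color'][y:y+h,x:x+w,::-1],None,fx=s,fy=s,interpolation=cv2.INTER_CUBIC)
w=cv2.resize(W['color'][:,:,::-1],None,fx=.75,fy=.75)
b=crop(B,170,150,126,105,3)
a=crop(A,160,120,126,105,3)
cv2.imwrite('pics/c5.png',np.hstack([w,np.vstack([a,b])[:0+630][::2,::1]]) if 0 else np.hstack([np.vstack([w,np.zeros((630-w.shape[0],w.shape[1],3),np.uint8)]),np.vstack([a,b])])[:600,:800])
for n in('key_half',):
    for c in('wrist','scene','side'):
        for o in outline_of(c,n)[:2]: print(c,o['p'],o['rect'])
```

```text
[0.44042633 0.14914867 0.25991544] [0.61060613 0.00390676 0.57277507] [ 1.53708388e+00 -2.73816688e+00 -3.05491106e-04]
[[ 0.001 -0.951 -0.308  0.083]
 [ 1.     0.001  0.     0.001]
 [ 0.    -0.308  0.951 -0.14 ]
 [ 0.     0.     0.     1.   ]]
wrist 0.85 [269.9, 226.6, 33.1, 28.0]
scene 0.5 [191.2, 179.6, 14.1, 7.8]
side 0.49 [204.4, 190.8, 12.6, 7.7]
side 0.49 [203.0, 242.8, 26.4, 43.1]
```

View pics/c5.png

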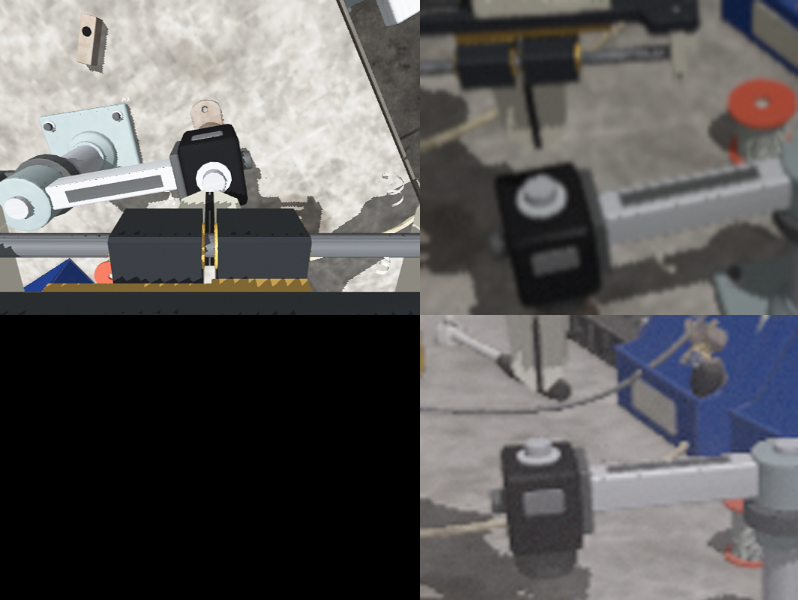

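Run:
```python
from h import *
s=monitor.observe()
W=imaging.get_image('wrist');A=imaging.get_image('scene');B=imaging.get_image('side')
R=cv2.Rodrigues(s['ee_rot'])[0];M=np.array(W['mount']);K=np.array([[W['fx'],0,W['cx']],[0,W['fy'],W['cy']],[0,0,1]])
o=R@M[:3,3]+s['position']
def wr(u,z):
    d=R@M[:3,:3]@np.linalg.inv(K)@np.array([*u,1.]); return o+d*(z-o[2])/d[2]
print('wrist key',wr((282.7,236),.199),wr((284,240),.19),'hub',wr((17/.75,208/.75),.183))
a=(160+121/3,120+186/3);b=(170+118/3,150+(443-315)/3)
print('tri',tri(A,a,B,b))
# tip projection check
for im in (A,B): print(proj(im,s['position']-[0,0,.019]),proj(im,[.439,.149,.199]))
print(s['force'])
```

```text
wrist key [0.44143023 0.1498766  0.199     ] [0.44396674 0.15580204 0.19      ] hub [0.60974454 0.08992851 0.183     ]
tri (array([0.44015316, 0.15109739, 0.19895763]), np.float64(0.002186211510898728))
[[199.17951857 164.74697277]] [[199.77402345 183.03756224]]
[[210.63252918 173.65990696]] [[209.78273896 193.03466517]]
[ 0.81748664 -0.10759977  0.29043119]
```

The key is at about (0.441, 0.150, 0.199), which is within 1 mm of the tool axis. I'll descend to just above it.

Request:
{"name": "move_arm", "arguments": {"series": [[0,0.1,-1,0,0,0],[0,0,-1.5,0,0,0],[0,0,-0.8,0,0,0],[0,0,-0.2,0,0,0],[0,0,0,0,0,0],[0,0,0,0,0,0]]}}

```text
clock: 8.25
position: [0.4437, 0.1503, 0.2251]
ee_rot: [-1.537, 2.74, -0.0]
force: [0.5, 0.7, 0.2]
width: 0.004
```

Request:
{"name": "move_arm", "arguments": {"series": [[0,0,-0.15,0,0,0],[0,0,-0.15,0,0,0],[0,0,0,0,0,0]]}}

```text
clock: 8.55
position: [0.4434, 0.1502, 0.2217]
ee_rot: [-1.537, 2.74, 0.0]
force: [0.2, -0.3, -0.3]
width: 0.005
```

Request:
{"name": "move_arm", "arguments": {"series": [[-0.2,0,-0.1,0,0,0],[0,0,-0.1,0,0,0],[0,0,0,0,0,0]]}}

```text
clock: 8.85
position: [0.4413, 0.1502, 0.2196]
ee_rot: [1.537, -2.74, -0.0]
force: [0.1, -0.9, -0.3]
width: 0.005
```

Request:
{"name": "move_arm", "arguments": {"series": [[0,0,-0.1,0,0,0],[0,0,0,0,0,0]]}}

```text
clock: 9.05
position: [0.4414, 0.1502, 0.2187]
ee_rot: [1.537, -2.74, -0.0]
force: [-0.6, -0.5, 1.8]
width: 0.007
```

Request:
{"name": "move_arm", "arguments": {"series": [[0,0,-0.1,0,0,0],[0,0,0,0,0,0]]}}

```text
clock: 9.25
position: [0.4415, 0.1502, 0.2177]
ee_rot: [-1.537, 2.74, 0.0]
force: [-0.2, -0.7, 1.8]
width: 0.007
```

Request:
{"name": "move_arm", "arguments": {"series": [[0,0,-0.1,0,0,0],[0,0,0,0,0,0]]}}

```text
clock: 9.45
position: [0.4415, 0.1502, 0.2167]
ee_rot: [-1.537, 2.74, 0.0]
force: [0.3, 0.2, 2.4]
width: 0.005
```

Request:
{"name": "move_arm", "arguments": {"series": [[0,0,-0.1,0,0,0],[0,0,0,0,0,0]]}}

```text
clock: 9.65
position: [0.4415, 0.1502, 0.2157]
ee_rot: [-1.537, 2.74, 0.0]
force: [-0.3, -1.2, 2.3]
width: 0.004
```

Request:
{"name": "move_arm", "arguments": {"series": [[0,0,-0.05,0,0,0],[0,0,0,0,0,0]]}}

```text
clock: 9.85
position: [0.4415, 0.1502, 0.2154]
ee_rot: [-1.537, 2.74, -0.0]
force: [-1.7, -0.9, 5.3]
width: 0.004
```

Request:
{"name": "move_arm", "arguments": {"series": [[0,0,-0.05,0,0,0],[0,0,0,0,0,0]]}}

```text
clock: 10.05
position: [0.4415, 0.1502, 0.215]
ee_rot: [-1.537, 2.74, -0.0]
force: [-2.1, -0.1, 6.9]
width: 0.008
```

The force jumps from about 2.4 N to 5–7 N at z ≈ 0.2154, which is the end of the first stage. I'll ease back slightly and hold.

Request:
{"name": "move_arm", "arguments": {"series": [[0,0,0.05,0,0,0],[0,0,0,0,0,0],[0,0,0,0,0,0]]}}

```text
clock: 10.35
position: [0.4415, 0.1502, 0.2153]
ee_rot: [-1.537, 2.74, -0.0]
force: [-1.6, 0.1, 4.9]
width: 0.004
```

Request:
{"name": "move_arm", "arguments": {"series": [[0,0,0,0,0,0],[0,0,0,0,0,0],[0,0,0,0,0,0],[0,0,0,0,0,0],[0,0,0,0,0,0],[0,0,0,0,0,0],[0,0,0,0,0,0]]}}

```text
clock: 11.05
position: [0.4415, 0.1502, 0.2153]
ee_rot: [-1.537, 2.74, 0.0]
force: [-2.3, -0.9, 4.6]
width: 0.003
```

Request:
{"name": "move_arm", "arguments": {"series": [[0,0,0,0,0,0],[0,0,0,0,0,0],[0,0,0,0,0,0],[0,0,0,0,0,0],[0,0,0,0,0,0],[0,0,0,0,0,0],[0,0,0,0,0,0]]}}

```text
clock: 11.75
position: [0.4415, 0.1502, 0.2153]
ee_rot: [-1.537, 2.74, 0.0]
force: [-1.2, -0.2, 6.1]
width: 0.004
```

First stage held for about 1.7 s at around 5 N. Now I'll press on down.

Request:
{"name": "move_arm", "arguments": {"series": [[0,0,-0.15,0,0,0],[0,0,-0.1,0,0,0],[0,0,-0.1,0,0,0],[0,0,-0.05,0,0,0],[0,0,0,0,0,0]]}}

```text
clock: 12.25
position: [0.4416, 0.1503, 0.2117]
ee_rot: [-1.537, 2.74, -0.0]
force: [-2.6, -0.7, 10.8]
width: 0.009
```

Request:
{"name": "move_arm", "arguments": {"series": [[0,0,-0.05,0,0,0],[0,0,0,0,0,0]]}}

```text
clock: 12.45
position: [0.4416, 0.1503, 0.2112]
ee_rot: [-1.537, 2.74, -0.0]
force: [-3.4, -1.5, 10.7]
width: 0.006
```

Request:
{"name": "move_arm", "arguments": {"series": [[0,0,-0.05,0,0,0],[0,0,0,0,0,0]]}}

```text
clock: 12.65
position: [0.4416, 0.1503, 0.211]
ee_rot: [-1.537, 2.74, -0.0]
force: [-3.9, -0.9, 13.7]
width: 0.005
```

Request:
{"name": "move_arm", "arguments": {"series": [[0,0,-0.03,0,0,0],[0,0,0,0,0,0],[0,0,0,0,0,0],[0,0,0,0,0,0],[0,0,0,0,0,0],[0,0,0,0,0,0],[0,0,0,0,0,0]]}}

```text
clock: 13.35
position: [0.4416, 0.1503, 0.2109]
ee_rot: [-1.536, 2.739, -0.0]
force: [-5.0, -2.3, 15.2]
width: 0.003
```

Request:
{"name": "move_arm", "arguments": {"series": [[0,0,0.3,0,0,0],[0,0,0.5,0,0,0],[0,0,1,0,0,0],[0,0,2,0,0,0],[0,0,3,0,0,0],[0,0,3,0,0,0],[0,0,0,0,0,0],[0,0,0,0,0,0]]}}

```text
clock: 14.15
position: [0.4417, 0.1502, 0.3084]
ee_rot: [-1.536, 2.739, -0.0]
force: [-0.2, 0.3, -0.6]
width: 0.004
```

```bash
python3 br.py c6.png; python3 -c "
from h import *
for c in('scene','side'):
    for t in('flange','spool','block'):
        o=outline_of(c,t)[:1]
        if o: print(c,t,o[0]['p'],o[0]['rect'])"
```

```text
[-0.3340073  -0.59420964  0.05510788] 14.25
scene flange 0.83 [196.0, 217.2, 32.5, 50.3]
scene spool 0.97 [260.8, 145.1, 25.3, 29.4]
scene block 0.78 [287.5, 271.0, 17.2, 32.1]
side flange 0.68 [204.5, 243.4, 24.3, 40.2]
side spool 0.64 [271.8, 206.7, 12.0, 30.3]
side block 0.5 [280.9, 291.5, 15.3, 18.4]
```

View pics/c6.png

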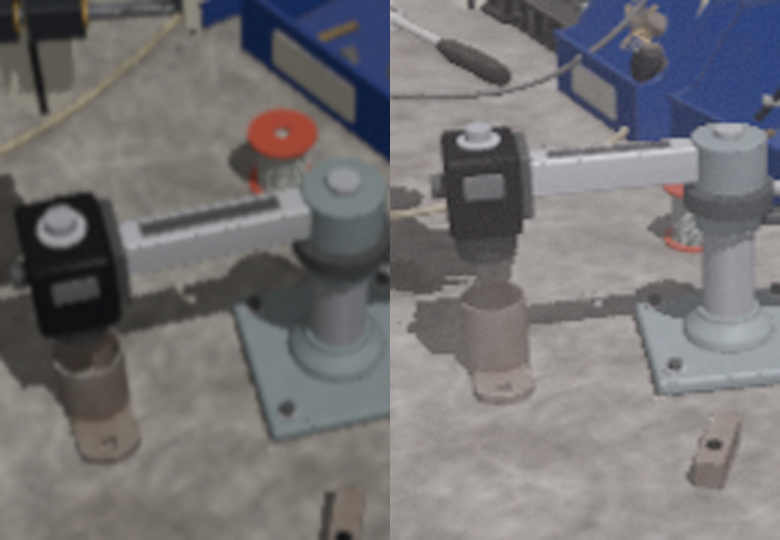

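The bracket has stayed exactly where it snapped home, with the camera over the flange and the key back up at about (62,218). The flange, spool and block look undisturbed and the tool is clear, so I'll hand in.

```bash
python3 -c "
from cell import workorder
print(workorder.sign_off())"
```

```text
the job is handed in; nothing more can be done
None
```

The photograph sequence is done and the job was handed in with about 14 s of the 58 s used.

- **Bracket:** I pushed the bar round with the closed fingers. It passed the plunger's crest and swung on ahead of the fingers by itself. It measured about 158–160° in the world frame, against roughly 160° expected for the end stop. After the key press and the retreat it was still in the same place in the pictures.
- **Key, first stage:** I held the key at the end of its first stage for about 1.7 s, at roughly 5–6 N. Just before that, one reading touched 6.9 N, right at the roughly 7 N where the second stage starts. I eased back at once, and the measured height showed no travel into the second stage.
- **Key, second stage:** I then pressed it fully down, about 4 mm further, to its hard stop. I held it there for about 0.7 s at 14–15 N and let go. The last picture shows the key back up.
- **Loose parts:** The flange, spool and block look undisturbed in the pictures before and after. The networks' outlines of the flange differ by about 2 px and those of the partly hidden spool and block by up to about 10 px. I put that down to their noise and to what was hidden from view. The tool ended about 9 cm above the key, touching nothing.

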